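# Close the solvent tank with its click-stop cap

## Task

Close the green solvent tank: set the loose black wing cap upright into the filler neck so that its two lugs drop through the two slots, then turn it clockwise (seen from above) to its stop and on until its ratchet has clicked three times (four at the most), and let go. Press only gently and leave the other things where they are.

Things in the scene. Friction and masses are not known exactly. Their poses are not given: they have to be found in the camera images.
- tank: green sheet-metal tank, 110 x 150 x 80 mm high, fixed to the worktop, standing upright at any small yaw; origin at the centre of its underside; its filler neck stands on top, and a 12 mm high brass vent plug beside it
- neck: aluminium filler neck on the tank, 62 mm outside, 24 mm high; origin at the centre of its mouth in the plane of its top face, 104 mm above the worktop; z up. The mouth: a 4 mm thick inward flange with a round opening 36 mm wide and two opposite slots. Below the flange the bore is 50 mm wide and 22 mm deep from the top. Low friction
- neck_slot (a point): in one of the two slots, 22.5 mm from the neck's axis on its own +x, top face level; the other slot lies opposite (white dots outside). Slots about 12 mm wide, reach 25 mm from the axis. Counter-clockwise the lugs are blocked right at the slots; clockwise (from above) they slide under the flange to a hidden end stop 24 to 70 degrees on, different every time
- cap: core of the loose wing cap (whole cap about 0.2 kg, 64 mm across, 51 mm high): origin at the centre of its plug's flat underside, z up; stands upright on the worktop at the start. Plug 33.6 mm in diameter, 10 mm long, with two lugs. The core is the same half a turn round
- cap_lug (a point): in one of the two opposite lugs at the plug's foot, 20 mm from the cap's axis along the core's +x, 2 mm above its underside; lugs 8.4 mm wide, 4 mm thick, tips 23 mm from the axis
- cap_disc (a point): on the cap's axis, 10 mm above the core's origin: centre of the underside of the orange disc (61 mm in diameter, white ticks over the lugs), which lies on the neck's top face when the cap is seated. Axes as the core
- cap_wing (a point): the cap's black grip: a round shell (63 mm, top 24 mm above the core's origin) with an upright wing on it, 56 mm long, 14 mm thick, up to 51 mm above the core's origin. This point: on the cap's axis, at mid-height of the wing, 37 mm above the core's origin; x along the wing, z up. At the start the wing is in line with the lugs (x with x)
- cap_wing_end (a point): end of the wing on its +x, 28 mm from the axis. The grip carries the core along until the end stop holds it; then the ratchet slips at 0.2 to 0.35 N m (freely turning: under 0.05): each click is 12 degrees (0.209 rad) of the wing clockwise against the core, the torque rising and dropping with each; the wing stays where it is left. Hold the wing firmly
- flux_bottle: bystander: small cream bottle with a black needle cap, 40 mm in diameter, 100 mm high, loose; origin at the centre of its underside
- wick_reel: bystander: flat light-blue reel, 42 mm in diameter, 12 mm high, loose; origin at the centre of its underside
- solder_spool: bystander: upright spool with yellow flanges, 48 mm in diameter, 58 mm high, loose; origin at the centre of its underside
- tape_roll: bystander: black roll of tape lying flat, 67 mm in diameter, 19 mm high, loose; origin at the centre of its underside
Mind the look-alikes: they are no part of the job. There is more than one size of the cap; the job needs the larger.

How it is judged:
By the outcome, as a careful person would: the job done as asked, in the order asked, and still so for the second after the job is handed in, with the robot touching nothing.
It also fails if it takes over 66 s, if anything falls off the work surface, if the arm or the gripper's body presses on something with over 40 N, if the wrist force passes 120 N, or if a joint passes its speed limit or range.

## Robot

A 6-joint arm with a two-finger parallel gripper is mounted at the origin on a cart in front of the work surface, level with it; the furniture and walls round the work are solid. World frame = base frame: x ahead of the robot, y to its left, z up, the work surface at z = 0. Lengths are in m, angles in rad, forces in N, time in s.
With the tool pointing down it reaches from about 0.35 to 0.975 m from the base axis. Payload 4.9 kg.
Tool frame: the origin (TCP) lies at the very end of the fingers, on their centre line; the grasp point (between the pads) lies 19 mm behind it; z points along the fingers, y is the line along which they close (so a half turn about z gives the same grasp; the last joint's range is limited). The gripper opens to 85 mm and grips with 20 to 120 N. Pads are 22 mm wide; open, the fingers measure 114 mm over their backs; the gripper's body (76 mm by 85 mm) begins 54 mm behind the grasp point. The pads swing forward as they close: fully open they stand 13 mm farther back than shut.
Start: joints at [-1.454, 0.053, 1.613, -0, 1.476, -0.119], TCP at [0.146, -0.608, 0.231] pointing down, gripper open.
Joint ranges: [-3.01, 3.01], [-1.01, 2.22], [0.06, 2.58], [-1.02, 4.17], [0.09, 2.62], [-3.14, 3.14]. Speed limits (rad/s): [2.57, 2.57, 3.14, 3.14, 3.14, 3.14].

## Interface

Orientations are given as a unit quaternion [w, x, y, z].
In Python, from plant import manip, vision, order gives the robot as it stands.
- The arm moves only by the tool play_rows, never from a script. Its argument "steps" is a list that holds one entry, the list of rows, each a list of 6 numbers: the shift along the tool's x, y, z in mm, then the turn, a rotation vector about the tool's x, y, z in degrees. A call has 1 to 12 rows; each row is the pose to reach, as a shift and turn from the pose commanded when the call began, along the tool's axes at that moment; what a row does not reach only later rows make up. A row lasts 1/12 s, in which the tool goes at most 41.7 mm and 7.16 degrees, less where a joint would pass 70% of its speed; a pose out of reach is approached as far as the arm can. A call with a gripper value outside its range is refused whole. "claw" is the gripper's target within -1 to 1 (fully open at 1, half-way at 0, shut at -1), set as the call begins (left out, the last holds). The fingers move at their own pace and stop on an object; the grip force is fixed at half the most. Time passes only in rows, so rows that repeat a pose let the fingers close. It gives the time, the measured TCP pose, the force, the opening and the grip force at its end, in the units of the state.
- manip.state(): the state, without advancing time (a new reading comes with each control period).
- vision.grab_frame(name): name is "scene" or "side" or "wrist"; returns (picture, depth): 384x512x3 uint8, blue, green, red; 384x512 float32, m along the optical axis (not along the pixel's ray), 0 where there is no reading.
- vision.camera_info(name): a dict with "K" (3x3 intrinsics, pixels), "k1" (the pictures are not rectified: a ray, as slopes to the right and down, at radius r is drawn at 1 + k1 r^2 times it, then the intrinsics apply), "eye" and "orientation" of the camera in the world; the wrist camera has in their place "T_tool_cam" (4x4, takes a point from camera to tool coordinates, whose origin is the TCP and whose axes are the flange's). Camera axes: x right, y down, z forward; pixel columns grow to the right and rows downward; lengths in m; the calibration is good to about 2 mm. A picture is of the moment at which its call begins: read the wrist's pose just before it. camera_info takes no time and is no camera call.
- order.job_done(): hands the job in; it is judged then, once.
The state is a dict: "time": time; "joint_pos": joint angles; "joint_vel": joint speeds; "joint_efforts": joint torques, N m; "tool_pos": TCP position; "tool_rot": TCP orientation; "contact_force": force on the tool from outside, world axes, zero at the start; "ft_torque": the same for the moment, N m; "gripper_width": opening from 0.0 (shut) to 1.0 (fully open); "grasp_force": force on a finger pad.
Only numpy, scipy, OpenCV 4.12 (cv2) and the standard library are available. Lean on these libraries where they do the work, as an engineer would, in place of code of your own. Each camera call takes 0.05 s, during which the arm holds its last target. There are 200 camera calls.

## Working session

There is one attempt and no reset: what is moved stays moved. The work goes in short steps, Python scripts to look and compute and a tool call to move; the robot and the scene stay as the last step left them, time stands still between calls to the robot, and variables do not carry over. Pictures are saved under pics/ and viewed, at most 10 in all, crops included, and the job is handed in when it is done.

Besides the shell and the picture viewer there is one more tool, called as name([rows], argument=value, ...), one row to a line, values as JSON. play_rows: Moves the arm, as the interface text tells. Its arguments: {"type":"object","properties":{"steps":{"type":"array"},"claw":{"type":"number"}},"required":["steps"]}

```bash
ls; mkdir -p pics
cat > h.py <<'E'
import numpy as np, cv2
from plant import manip, vision, order
from scipy.spatial.transform import Rotation as R
def rot(q): return R.from_quat([q[1],q[2],q[3],q[0]]).as_matrix()
def cam(name, st=None):
    i=vision.camera_info(name); K=np.array(i["K"])
    if name=="wrist":
        T=np.eye(4); T[:3,:3]=rot(st["tool_rot"]); T[:3,3]=st["tool_pos"]
        T=T@np.array(i["T_tool_cam"]); return K,i["k1"],T[:3,:3],T[:3,3]
    return K,i["k1"],rot(i["orientation"]),np.array(i["eye"])
def rays(uv,c):
    K,k1,Rm,e=c; uv=np.atleast_2d(np.asarray(uv,float))
    d=(uv-[K[0,2],K[1,2]])/[K[0,0],K[1,1]]; s=d.copy()
    for _ in range(10): s=d/(1+k1*(s**2).sum(1,keepdims=True))
    return np.c_[s,np.ones(len(s))]@Rm.T
def on_plane(uv,c,z):
    r=rays(uv,c); e=c[3]; return e+r*((z-e[2])/r[:,2])[:,None]
def proj(P,c):
    K,k1,Rm,e=c; p=(np.atleast_2d(P)-e)@Rm; s=p[:,:2]/p[:,2:]
    s=s*(1+k1*(s**2).sum(1,keepdims=True)); return s*[K[0,0],K[1,1]]+[K[0,2],K[1,2]]
def grab(name):
    st=manip.state(); im,d=vision.grab_frame(name); return im,d,cam(name,st),st
E
python3 - <<'E'
from h import *
for n in ["scene","side","wrist"]:
    im,d,c,st=grab(n); np.savez(f"{n}0.npz",im=im,d=d); cv2.imwrite(f"pics/{n}0.png",im)
    print(n,c[3].round(3),c[2][:,2].round(2),c[0][0,0],c[1])
print(np.array(vision.camera_info("wrist")["T_tool_cam"]).round(3)); print(st)
a=[cv2.imread(f"pics/{n}0.png") for n in ["scene","side"]]
cv2.imwrite("pics/both.png",cv2.resize(np.vstack(a),(400*1,600)) )
E
```

```text
pics
scene [-0.184 -1.065  0.976] [ 0.43  0.7  -0.57] 469.7512694790535 0.010338399057481873
side [0.237 0.971 0.684] [ 0.22 -0.83 -0.51] 405.15082358822076 -0.0797190973148657
wrist [ 0.217 -0.589  0.373] [-0.28 -0.06 -0.96] 332.2595187105093 0.017863415969086992
[[-0.    -0.959 -0.283  0.073]
 [ 1.    -0.001  0.    -0.001]
 [-0.    -0.283  0.959 -0.143]
 [ 0.     0.     0.     1.   ]]
{'time': 0.1, 'joint_pos': array([-1.45402065e+00,  5.32895274e-02,  1.61420801e+00, -1.85034249e-05,
        1.47600141e+00, -1.19002410e-01]), 'joint_vel': array([-8.60466661e-05, -2.75700824e-04, -1.63113512e-03, -7.74333405e-04,
        1.18606492e-03,  2.47457405e-04]), 'joint_efforts': array([ 9.31578252e-04, -3.94905674e+01, -3.71365142e+01, -8.39213499e-05,
        3.92286340e-03,  9.77058988e-06]), 'tool_pos': array([ 0.14592484, -0.60712286,  0.23015612]), 'tool_rot': array([-9.53152334e-04,  9.93058576e-01,  1.17616991e-01, -8.14813386e-06]), 'contact_force': array([-0.24343877,  0.42417122, -0.43097903]), 'ft_torque': array([-0.04696141,  0.00717274, -0.02940612]), 'grasp_force': 0.0, 'gripper_width': 0.9982878289677662}
```

View pics/scene0.png

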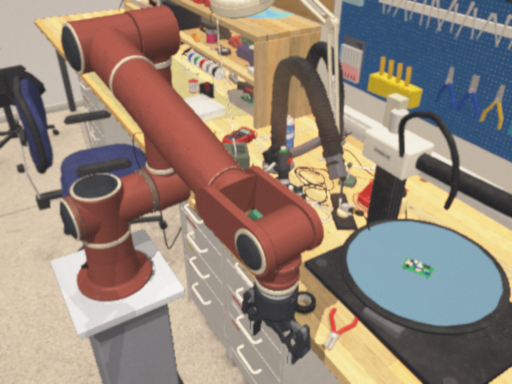

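View pics/side0.png

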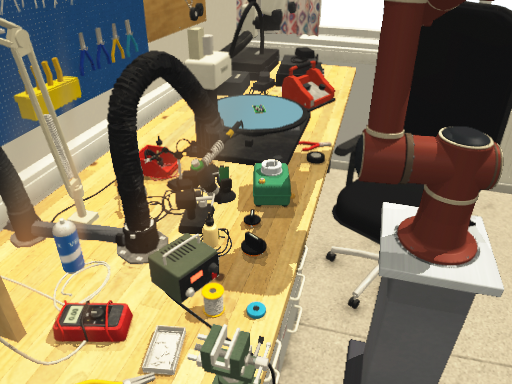

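Side view: the tank is at (270,182) with its neck on top at (271,165). There are two black caps: A at (253,243), bigger, and B at (252,217), smaller. Tape roll (315,157), spool (213,297), reel (256,310), bottle (210,230). I'll check sizes in one enlarged crop.

Run:
```python
from h import *
c=cam("side"); z=np.load("side0.npz"); im,d=z["im"],z["d"]
for n,uv,h in [("A",(253,243),.03),("B",(252,216),.03),("neck",(271,165),.104),("bottle",(210,238),.02),("reel",(256,310),.012),("spool",(213,300),.03),("tape",(315,157),.019),("tankfront",(270,203),0)]:
    print(n,on_plane(uv,c,h)[0].round(3))
# cap widths by black mask
g=im[:,:,:].max(2)<45
n,l,s,ce=cv2.connectedComponentsWithStats(g[200:260,235:275].astype(np.uint8))
for i in range(1,n):
    if s[i,4]>15: print(s[i]+[235,200,0,0,0])
cr=im[145:265,200:300]; cv2.imwrite("pics/crop1.png",cv2.resize(cr,None,fx=5,fy=5,interpolation=cv2.INTER_CUBIC))
```

```text
A [0.47  0.194 0.03 ]
B [0.507 0.08  0.03 ]
neck [ 0.5   -0.094  0.104]
bottle [0.588 0.195 0.02 ]
reel [0.405 0.39  0.012]
spool [0.497 0.404 0.03 ]
tape [ 0.4   -0.358  0.019]
tankfront [ 0.487 -0.043  0.   ]
[244 210  16  15 126]
[242 233  24  22 362]
```

View pics/crop1.png

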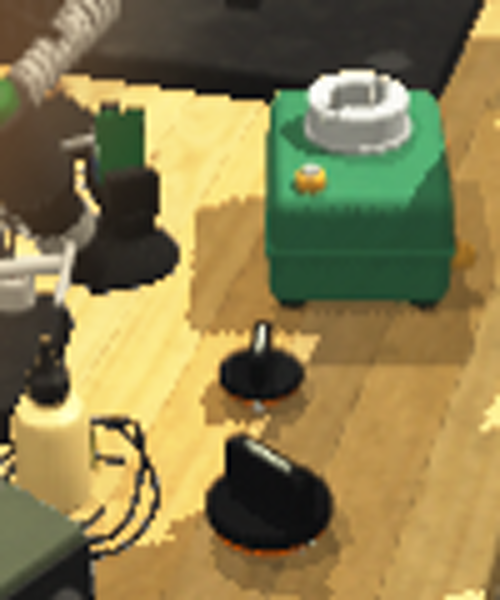

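The enlarged crop shows cap A (crop (268,500), image (253,243)) at 24 px wide against 16 px for cap B (crop (262,370)). A is the larger, so A is the one I need. Next I'll check for obstacles along the path.

Run:
```python
from h import *
H=np.full((12,16),0.)
for n in ["side","scene"]:
    c=cam(n); d=np.load(n+"0.npz")["d"]; v,u=np.nonzero(d>0)
    P=c[3]+rays(np.c_[u,v],c)*d[v,u][:,None]
    m=(P[:,0]>.2)&(P[:,0]<.8)&(P[:,1]>-.45)&(P[:,1]<.35)&(P[:,2]<.6); P=P[m] 
    np.maximum.at(H,(((P[:,0]-.2)/.05).astype(int),((P[:,1]+.45)/.05).astype(int)),P[:,2])
print("cols y from -.45 step .05; rows x from .2")
for i,r in enumerate(H): print(round(.2+.05*i,2),(r*1000).astype(int))
```

```text
cols y from -.45 step .05; rows x from .2
0.2 [  0   0   0   0   0   0   0   0 599 599 581   0   0   0   0   0]
0.25 [  0   0   0   0   0   0   0   0   0 272   0   0   0   0   0   0]
0.3 [0 0 0 0 0 0 0 0 0 0 0 0 0 0 0 0]
0.35 [22 23 18  2  3  4  3  3  3  3  2  3  2  8  7  2]
0.4 [22 23 20  2  3  3 77 85 84  3  3  2 48 51  2  1]
0.45 [119  32  31  31   3  80 105 105  84  16  22   2  52  50   3   2]
0.5 [119 118 114  34   4   0 104 105  92  20  38   2  23   8  84  86]
0.55 [118 118 119  31   3   3  81  79   6   2   4 111 102  80 113 118]
0.6 [119 118 118  31   4   3   3  90 115 166 197 194 159 135  90 111]
0.65 [533 518 468 156 134 240 296 356 407 431 448 453 174 138  18  84]
0.7 [360 415 425 444 378 369 301 361 411 455 475 479 477 464 434  81]
0.75 [368 377 378 471 471 365 152 177 176 422 460 473 471 462 431 166]
```

play_rows([
  [[405,-425,-20,0,0,0],[405,-425,-20,0,0,0],[405,-425,-20,0,0,0],[405,-425,-20,0,0,0],[405,-425,-20,0,0,0],[405,-425,-20,0,0,0],[405,-425,-20,0,0,0],[405,-425,-20,0,0,0],[405,-425,-20,0,0,0],[405,-425,-20,0,0,0],[405,-425,-20,0,0,0],[405,-425,-20,0,0,0]],
])

```text
time: 1.15
tool_pos: [0.3971, -0.1734, 0.2483]
tool_rot: [0.0, 0.993, 0.117, 0.0]
contact_force: [0.1, -0.9, 1.0]
gripper_width: 0.998
grasp_force: 0.0
```

play_rows([
  [[55,-59,0,0,0,0],[55,-59,0,0,0,0],[55,-59,0,0,0,0],[55,-59,0,0,0,0]],
])

```text
time: 1.48
tool_pos: [0.4368, -0.1032, 0.248]
tool_rot: [-0.0, 0.993, 0.12, -0.0]
contact_force: [0.6, 0.1, -0.5]
gripper_width: 0.998
grasp_force: 0.0
```

Run:
```python
from h import *
im,d,c,st=grab("wrist"); print(st["tool_pos"].round(4),st["tool_rot"].round(4),st["joint_pos"].round(3))
np.savez("w1.npz",im=im,d=d,K=c[0],k1=c[1],R=c[2],e=c[3])
print(proj([.5,-.094,.104],c))
cv2.imwrite("pics/w1.png",cv2.resize(im,(800,600)))
```

```text
[ 0.4368 -0.1032  0.248 ] [-1.000e-04  9.928e-01  1.200e-01 -4.000e-04] [-0.398 -0.399  1.983 -0.     1.559  0.932]
[[264.48808148 106.55758826]]
```

View pics/w1.png

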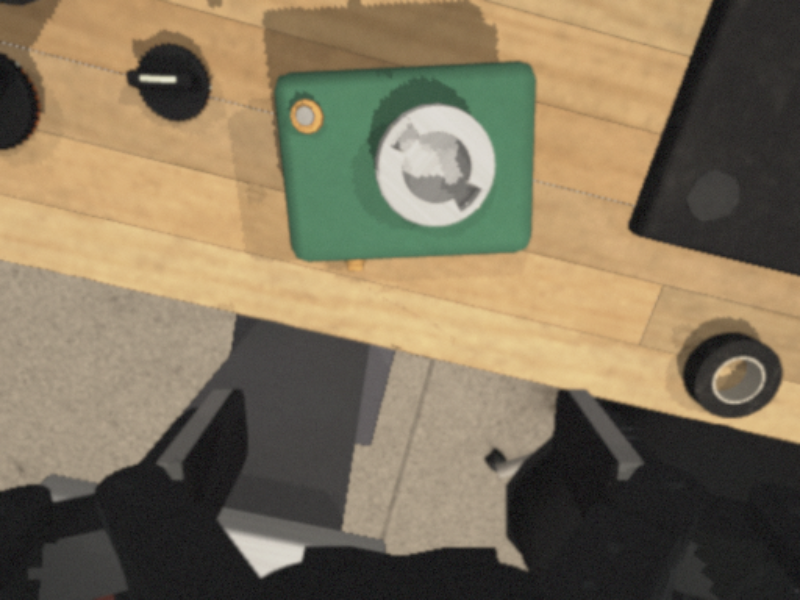

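Wrist view (800 px scale): neck at (436,165), slots at (408,140) and (466,193). The vent plug is at (305,116), the small cap at (173,82), and the larger cap just at the left edge (5,100).

```bash
cat >> h.py <<'E'
def neck(im,c,guess):
    hsv=cv2.cvtColor(im,cv2.COLOR_BGR2HSV)
    v,u=np.mgrid[0:384,0:512]; P=on_plane(np.c_[u.ravel(),v.ravel()],c,.104).reshape(384,512,3)
    near=np.hypot(P[...,0]-guess[0],P[...,1]-guess[1])<.045
    m=((hsv[...,1]<60)&near).astype(np.uint8)
    cs,_=cv2.findContours(m,cv2.RETR_EXTERNAL,cv2.CHAIN_APPROX_NONE); k=max(cs,key=cv2.contourArea)[:,0]
    Q=on_plane(k,c,.104)[:,:2]
    from scipy.optimize import least_squares
    f=least_squares(lambda p:np.hypot(*(Q-p[:2]).T)-p[2],[*guess,.031],loss="soft_l1",f_scale=.0007).x
    r=np.hypot(P[...,0]-f[0],P[...,1]-f[1]); a=np.degrees(np.arctan2(P[...,1]-f[1],P[...,0]-f[0]))
    g=im.max(2); s=(r>.0205)&(r<.0245)
    bins=((a[s]+180)//6).astype(int)%60; mean=np.array([g[s][bins==i].mean() if (bins==i).any() else -1 for i in range(60)])
    return f,mean
E
python3 - <<'E'
from h import *
z=np.load("w1.npz"); c=(z["K"],z["k1"],z["R"],z["e"]); im=z["im"]
f,m=neck(im,c,on_plane((279,105.6),c,.104)[0,:2]); print(f.round(4))
for i in range(60): print(-177+6*i,int(m[i]),end="; ")
print()
for p in [(408,140),(466,193),(398,146),(414,129),(478,186),(460,205)]:
    q=on_plane(np.array(p)/1.5625,c,.104)[0,:2]-f[:2]; print(p,np.hypot(*q).round(4),np.degrees(np.arctan2(q[1],q[0])).round(1))
# cap A side estimate -> where to look
E
```

```text
[ 0.5027 -0.105   0.0322]
-177 217; -171 217; -165 218; -159 219; -153 217; -147 216; -141 220; -135 180; -129 115; -123 111; -117 110; -111 105; -105 106; -99 187; -93 219; -87 217; -81 217; -75 217; -69 219; -63 220; -57 220; -51 220; -45 221; -39 220; -33 221; -27 221; -21 220; -15 221; -9 221; -3 221; 3 221; 9 221; 15 221; 21 220; 27 218; 33 219; 39 218; 45 185; 51 179; 57 180; 63 182; 69 176; 75 149; 81 183; 87 220; 93 218; 99 218; 105 219; 111 219; 117 218; 123 217; 129 218; 135 218; 141 218; 147 218; 153 218; 159 218; 165 219; 171 218; 177 217; 
(408, 140) 0.0196 60.2
(466, 193) 0.0222 -114.8
(398, 146) 0.0221 75.4
(414, 129) 0.022 44.0
(478, 186) 0.0258 -99.4
(460, 205) 0.0248 -131.0
```

play_rows([
  [[60,-240,0,0,0,0],[60,-240,0,0,0,0],[60,-240,0,0,0,0],[60,-240,0,0,0,0],[60,-240,0,0,0,0],[60,-240,0,0,0,0],[60,-240,0,0,0,0],[60,-240,0,0,0,0],[60,-240,0,0,0,0]],
])

```text
time: 2.28
tool_pos: [0.4388, 0.1409, 0.2481]
tool_rot: [0.0, 0.993, 0.117, -0.0]
contact_force: [0.6, -0.8, -0.2]
gripper_width: 1.003
grasp_force: 0.0
```

Run:
```python
from h import *
im,d,c,st=grab("wrist"); print(st["tool_pos"].round(4),st["tool_rot"].round(4),st["joint_pos"].round(3))
np.savez("w2.npz",im=im,d=d,K=c[0],k1=c[1],R=c[2],e=c[3])
cv2.imwrite("pics/w2.png",cv2.resize(im,(800,600)))
```

```text
[0.4388 0.1409 0.2481] [ 3.000e-04  9.932e-01  1.168e-01 -2.000e-04] [ 1.490e-01 -3.660e-01  1.958e+00 -1.000e-03  1.550e+00  1.486e+00]
```

View pics/w2.png

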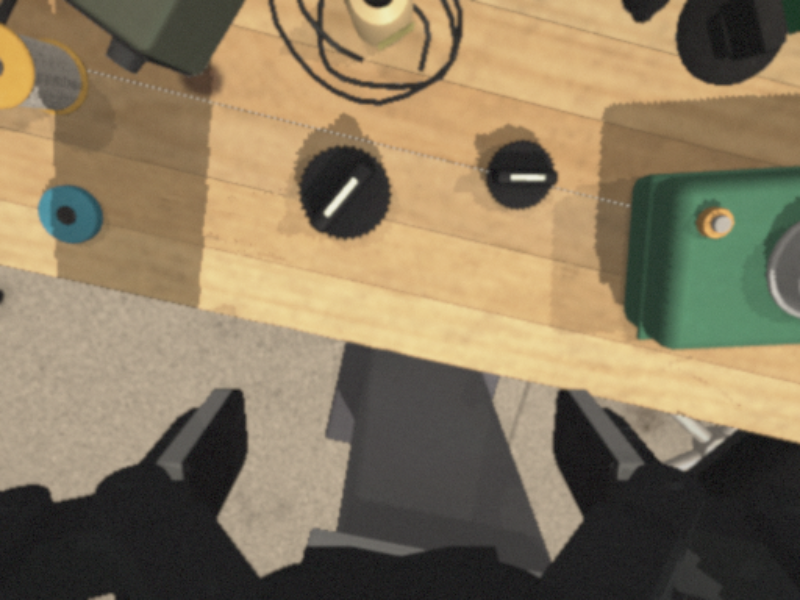

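Wrist view 2 (800 px scale): the larger cap is at (345,192), with its wing's white stripe running (327,215)–(356,180). The small cap is at (521,175), the reel at (70,214), the bottle at (382,15). I'll measure the cap.

```bash
cat >> h.py <<'E'
def capm(im,c,guess):
    from scipy.optimize import least_squares
    v,u=np.mgrid[0:384,0:512]; P=on_plane(np.c_[u.ravel(),v.ravel()],c,.02).reshape(384,512,3)
    near=np.hypot(P[...,0]-guess[0],P[...,1]-guess[1])<.036
    g=im.max(2); m=((g<60)&near).astype(np.uint8)
    cs,_=cv2.findContours(m,cv2.RETR_EXTERNAL,cv2.CHAIN_APPROX_NONE); k=max(cs,key=cv2.contourArea)[:,0]
    Q=on_plane(k,c,.02)[:,:2]
    f=least_squares(lambda p:np.hypot(*(Q-p[:2]).T)-p[2],[*guess,.031],loss="soft_l1",f_scale=.0007).x
    P2=on_plane(np.c_[u.ravel(),v.ravel()],c,.051).reshape(384,512,3)
    s=(g>150)&(np.hypot(P[...,0]-f[0],P[...,1]-f[1])<.026)
    n,l,st,_=cv2.connectedComponentsWithStats(s.astype(np.uint8)); i=1+np.argmax(st[1:,4])
    S=P2[l==i][:,:2]; (cx,cy),(w,h),a=cv2.minAreaRect((S*1000).astype(np.float32))
    U=np.linalg.svd(S-S.mean(0),full_matrices=False)[2][0]
    return f,(cx,cy,w,h),np.degrees(np.arctan2(U[1],U[0]))%180
E
python3 - <<'E'
from h import *
z=np.load("w2.npz"); c=(z["K"],z["k1"],z["R"],z["e"]); im=z["im"]
g=on_plane(np.array((345,192))/1.5625,c,.02)[0,:2]
print(g,capm(im,c,g))
x,y=220,123
cr=np.clip(im[y-40:y+40,x-40:x+40].astype(float)*3,0,255).astype(np.uint8)
cv2.imwrite("pics/crop2.png",cv2.resize(cr,(560,560),interpolation=cv2.INTER_CUBIC))
E
```

```text
[0.47200348 0.18919438] (array([0.4716492 , 0.18974939, 0.03006197]), (471.50439453125, 189.17112731933594, 4.670386791229248, 30.308395385742188), np.float64(152.30638066085498))
```

View pics/crop2.png

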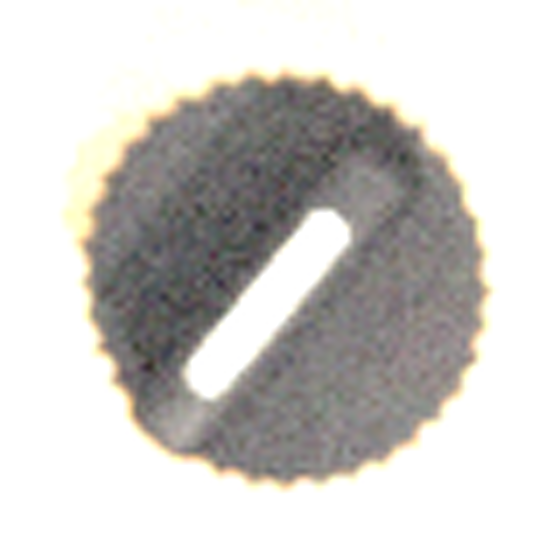

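The enhanced crop confirms the stripe is centred on the wing. Cap is at about (0.4716, 0.1895), wing at −27.7°. I'll move above it and turn the tool +41.1° about its z.

play_rows([
  [[43,-40,40,0,0,20],[43,-40,80,0,0,41],[43,-40,120,0,0,41],[43,-40,158,0,0,41],[43,-40,158,0,0,41],[43,-40,158,0,0,41],[43,-40,158,0,0,41],[43,-40,158,0,0,41],[43,-40,158,0,0,41]],
], claw=0.4)

```text
time: 3.08
tool_pos: [0.4724, 0.1901, 0.0915]
tool_rot: [-0.0, 0.971, -0.238, 0.001]
contact_force: [-0.6, -0.4, -0.4]
gripper_width: 0.703
grasp_force: 0.0
```

Run:
```python
from h import *
im,d,c,st=grab("wrist"); print(st["tool_pos"].round(4),st["tool_rot"].round(4),st["joint_pos"].round(3),st["gripper_width"])
np.savez("w3.npz",im=im,d=d,K=c[0],k1=c[1],R=c[2],e=c[3])
cv2.imwrite("pics/w3.png",im)
print(capm(im,c,(.4716,.1895)))
```

```text
[0.4724 0.1901 0.0915] [-5.000e-04  9.713e-01 -2.377e-01  1.000e-03] [ 0.236 -0.097  2.003 -0.     1.233  2.287] 0.7026900993134578
(array([0.47139258, 0.18970774, 0.03130107]), (472.718505859375, 188.48184204101562, 3.6070597171783447, 26.458694458007812), np.float64(153.50188892280153))
```

View pics/w3.png

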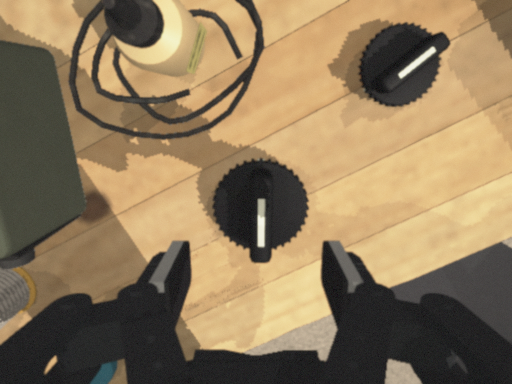

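Wrist view 3: the cap sits between the fingers, at (261,205), with its wing along the tool's x. I'll descend and grip.

play_rows([
  [[-1,1,30,0,0,0],[-1,1,50,0,0,0],[-1,1,60,0,0,0],[-1,1,64.5,0,0,0],[-1,1,64.5,0,0,0],[-1,1,64.5,0,0,0]],
])

```text
time: 3.63
tool_pos: [0.4707, 0.1909, 0.0269]
tool_rot: [-0.0, 0.971, -0.237, 0.001]
contact_force: [0.6, -0.7, 0.8]
gripper_width: 0.703
grasp_force: 0.0
```

play_rows([
  [[0,0,0,0,0,0],[0,0,0,0,0,0],[0,0,0,0,0,0],[0,0,0,0,0,0],[0,0,0,0,0,0],[0,0,0,0,0,0],[0,0,0,0,0,0],[0,0,0,0,0,0]],
], claw=-1)

```text
time: 4.3
tool_pos: [0.4705, 0.1909, 0.0267]
tool_rot: [-0.0, 0.971, -0.238, 0.001]
contact_force: [-2.3, 0.0, 5.4]
gripper_width: 0.154
grasp_force: 59.2
```

play_rows([
  [[0,0,-20,0,0,0],[0,0,-60,0,0,0],[0,0,-100,0,0,-7],[0,0,-140,0,0,-14],[0,0,-173,0,0,-21],[0,0,-173,0,0,-28],[0,0,-173,0,0,-35],[0,0,-173,0,0,-42],[0,0,-173,0,0,-49],[0,0,-173,0,0,-56],[0,0,-173,0,0,-63],[0,0,-173,0,0,-70]],
])

```text
time: 5.3
tool_pos: [0.4689, 0.1905, 0.1973]
tool_rot: [-0.0, 0.931, 0.365, -0.001]
contact_force: [0.0, 0.1, -1.8]
gripper_width: 0.149
grasp_force: 59.1
```

play_rows([
  [[-25,27,0,0,0,-7],[-50,55,0,0,0,-14],[-75,83,0,0,0,-20.5],[-100,110,0,0,0,-20.5],[-127,140,0,0,0,-20.5],[-155,170,0,0,0,-20.5],[-182,200,0,0,0,-20.5],[-209,230,0,0,0,-20.5],[-240,265,0,0,0,-20.5],[-240,265,0,0,0,-20.5],[-240,265,0,0,0,-20.5]],
])

```text
time: 6.22
tool_pos: [0.4711, -0.1687, 0.1976]
tool_rot: [-0.001, 0.854, 0.521, -0.001]
contact_force: [-0.1, 0.2, -1.5]
gripper_width: 0.149
grasp_force: 59.3
```

Run:
```python
from h import *
im,d,c,st=grab("wrist"); print(st["tool_pos"].round(4),st["tool_rot"].round(4),st["joint_pos"].round(3),st["gripper_width"])
np.savez("w4.npz",im=im,d=d,K=c[0],k1=c[1],R=c[2],e=c[3])
cv2.imwrite("pics/w4.png",cv2.resize(im,(800,600)))
f,m=neck(im,c,(.5027,-.105)); print(f.round(4))
for i in range(60): print(-177+6*i,int(m[i]),end="; ")
```

```text
[ 0.4711 -0.1687  0.1976] [-1.000e-03  8.537e-01  5.207e-01 -6.000e-04] [-0.493 -0.228  1.932 -0.     1.439 -0.017] 0.1492500000287721
[ 0.5026 -0.1058  0.0315]
-177 242; -171 242; -165 242; -159 243; -153 242; -147 242; -141 243; -135 189; -129 143; -123 142; -117 142; -111 134; -105 124; -99 160; -93 185; -87 182; -81 183; -75 184; -69 185; -63 187; -57 188; -51 188; -45 189; -39 188; -33 188; -27 189; -21 189; -15 190; -9 190; -3 190; 3 191; 9 190; 15 190; 21 189; 27 187; 33 187; 39 190; 45 185; 51 208; 57 206; 63 208; 69 189; 75 158; 81 214; 87 243; 93 242; 99 243; 105 243; 111 243; 117 242; 123 242; 129 242; 135 242; 141 242; 147 243; 153 242; 159 242; 165 242; 171 242; 177 242;
```

View pics/w4.png

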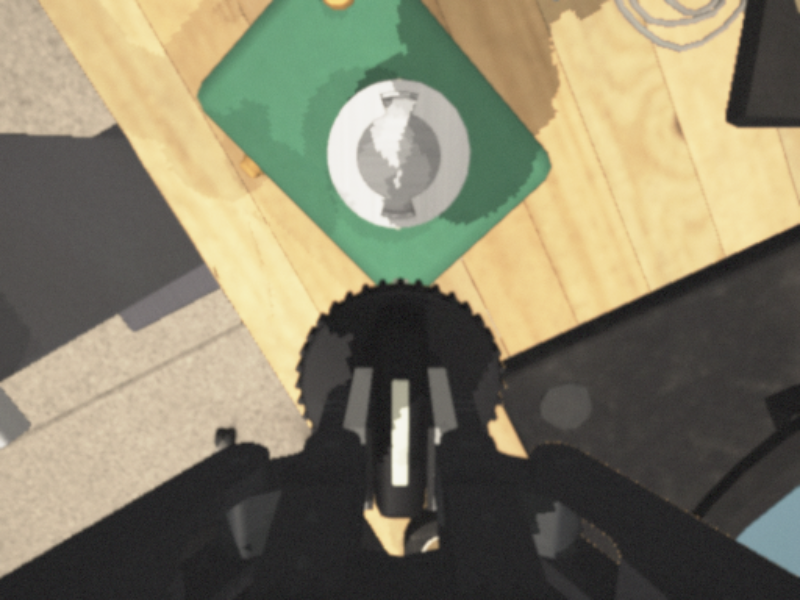

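Wrist view 4 (800 px scale): neck at (398,153), slots at (399,98) and (399,208), in line with the tool's x. The cap is held upright, with the stripe at (400,430) and the rim top at (402,282). Next I'll fit where the cap sits in the hand.

Run:
```python
from h import *
from scipy.optimize import least_squares
z=np.load("w4.npz"); c=(z["K"],z["k1"],z["R"],z["e"]); im=z["im"]
t=np.array([.4711,-.1687,.1976]); y=np.radians(62.77); X=np.array([np.cos(y),np.sin(y)]);Y=np.array([np.sin(y),-np.cos(y)])
g=im.max(2)
# top-most dark pixel per column along rim arc
cols=np.arange(205,310); pts=[]
for u in cols:
    col=g[165:260,u]; 
    on=np.nonzero((col[:-2]<70)&(col[1:-1]<70)&(col[2:]<75))[0]
    if len(on): pts.append((u,165+on[0]-.5))
pts=np.array(pts,float)
for h in (.012,.02):
    Q=on_plane(pts,c,t[2]-.0267+h)[:,:2]-t[:2]; Q=np.c_[Q@X,Q@Y]
    k=Q[:,0]>0.005
    f=least_squares(lambda p:np.hypot(*(Q[k]-p[:2]).T)-p[2],[0,0,.031],loss="soft_l1",f_scale=.0005).x
    f2=least_squares(lambda p:np.hypot(*(Q[k]-p[:2]).T)-.0313,[0,0],loss="soft_l1",f_scale=.0005).x
    print(h,k.sum(),f.round(4),f2.round(4))
s=(g>150); s[:, :245]=0; s[:,268:]=0; s[:240]=0; s[315:]=0
v,u=np.nonzero(s); S=on_plane(np.c_[u,v],c,t[2]+.0243)[:,:2]-t[:2]; S=np.c_[S@X,S@Y]; print("stripe",S.min(0).round(4),S.max(0).round(4),S.mean(0).round(4))
n=np.array([.5026,-.1058])-t[:2]; print("neck in tool",(n@X).round(4),(n@Y).round(4))
```

```text
0.012 105 [0.0011 0.0001 0.0324] [0.0023 0.0001]
0.02 105 [0.0048 0.0001 0.0307] [0.0041 0.0001]
stripe [-0.0119 -0.0018] [0.018  0.0023] [0.0031 0.0002]
neck in tool 0.0703 -0.0008
```

play_rows([
  [[35,-0.5,0,0,0,0],[67.5,-0.9,0,0,0,0],[67.5,-0.9,25,0,0,0],[67.5,-0.9,48,0,0,0],[67.5,-0.9,58,0,0,0],[67.5,-0.9,61,0,0,0],[67.5,-0.9,61,0,0,0],[67.5,-0.9,61,0,0,0]],
])

```text
time: 6.93
tool_pos: [0.5022, -0.1061, 0.1387]
tool_rot: [0.0, 0.853, 0.523, 0.0]
contact_force: [0.6, 0.1, -2.0]
gripper_width: 0.153
grasp_force: 59.3
```

play_rows([
  [[0,0,1.5,0,0,0],[0,0,3,0,0,0],[0,0,4,0,0,0],[0,0,5,0,0,0],[0,0,6,0,0,0],[0,0,6,0,0,0]],
])

```text
time: 7.43
tool_pos: [0.5016, -0.1063, 0.1317]
tool_rot: [-0.0, 0.853, 0.522, -0.0]
contact_force: [-0.4, 0.5, -1.8]
gripper_width: 0.15
grasp_force: 59.3
```

Run:
```python
from h import *
A=[]
for i in range(5):
    im,d,c,st=grab("side"); A.append(st["tool_pos"])
A=np.array(A); print(A.round(4),A.mean(0).round(4),st["contact_force"].round(2),st["tool_rot"].round(4))
cv2.imwrite("pics/s2.png",cv2.resize(im[120:215,215:330],(690,570),interpolation=cv2.INTER_CUBIC))
```

```text
[[ 0.5016 -0.1063  0.1317]
 [ 0.5017 -0.1063  0.1317]
 [ 0.5017 -0.1063  0.1318]
 [ 0.5017 -0.1063  0.1318]
 [ 0.5018 -0.1063  0.1319]] [ 0.5017 -0.1063  0.1318] [-0.41 -0.36 -1.89] [-0.      0.8526  0.5225  0.    ]
```

View pics/s2.png

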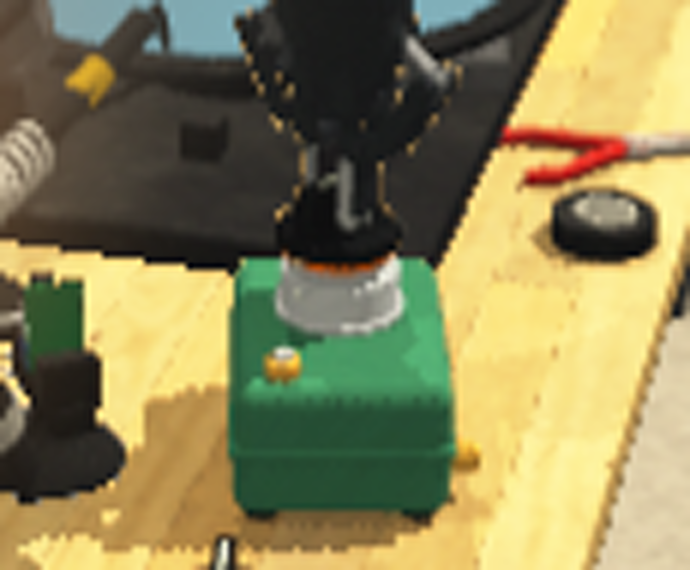

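The side view shows the cap hovering just over the neck, well centred. I'll go down gently.

play_rows([
  [[0,0,1,0,0,0],[0,0,2,0,0,0],[0,0,2.5,0,0,0],[0,0,2.5,0,0,0]],
])

```text
time: 8.02
tool_pos: [0.5027, -0.1066, 0.1306]
tool_rot: [0.001, 0.853, 0.523, 0.001]
contact_force: [-0.0, -0.1, 3.3]
gripper_width: 0.147
grasp_force: 60.1
```

Run:
```python
from h import *
st=manip.state(); z=manip.state()
y=np.radians(63); Rm=rot(st["tool_rot"])
print(st["contact_force"].round(2),st["ft_torque"].round(3),"tool axes:",(Rm.T@st["contact_force"]).round(2),(Rm.T@st["ft_torque"]).round(3))
```

```text
[-0.   -0.08  3.32] [ 0.016 -0.077 -0.028] tool axes: [-0.07  0.05 -3.32] [-0.062  0.049  0.028]
```

play_rows([
  [[-1,0,0,0,0,0],[-2,0,0,0,0,0],[-2,0,0.5,0,0,0],[-2,0,0.5,0,0,0]],
])

```text
time: 8.35
tool_pos: [0.4999, -0.1078, 0.1275]
tool_rot: [-0.001, 0.853, 0.523, -0.001]
contact_force: [-0.2, -0.2, -3.4]
gripper_width: 0.151
grasp_force: 59.4
```

Run:
```python
from h import *
st=manip.state(); Rm=rot(st["tool_rot"])
print(st["contact_force"].round(2),st["ft_torque"].round(3),"tool axes:",(Rm.T@st["contact_force"]).round(2),(Rm.T@st["ft_torque"]).round(3))
```

```text
[-0.19 -0.22 -3.44] [-0.048 -0.031  0.021] tool axes: [-0.28 -0.07  3.44] [-0.05  -0.029 -0.021]
```

The 2 mm shift let the cap drop in (z 0.1275, no force). I'll continue down to the seat.

play_rows([
  [[0,0,2,0,0,0],[0,0,4,0,0,0],[0,0,5,0,0,0],[0,0,6,0,0,0],[0,0,6,0,0,0]],
])

```text
time: 8.77
tool_pos: [0.5006, -0.1079, 0.1223]
tool_rot: [-0.0, 0.853, 0.523, -0.0]
contact_force: [-0.4, -0.5, -2.8]
gripper_width: 0.145
grasp_force: 59.3
```

```bash
cat > ft.py <<'E'
from h import *
st=manip.state(); Rm=rot(st["tool_rot"]); q=st["tool_rot"]
print(st["time"],st["tool_pos"].round(4),"yaw",np.degrees(2*np.arctan2(q[2],q[1])).round(2),"F",(Rm.T@st["contact_force"]).round(2),"M",(Rm.T@st["ft_torque"]).round(3),st["joint_pos"].round(3))
E
python3 ft.py
```

```text
8.7667 [ 0.5006 -0.1079  0.1223] yaw 63.01 F [-0.64 -0.07  2.76] M [-0.017 -0.017  0.024] [-0.358 -0.126  1.974  0.     1.294  0.113]
```

play_rows([
  [[0,0,0.7,0,0,0],[0,0,1.4,0,0,0],[0,0,2,0,0,0],[0,0,2,0,0,0]],
])

```text
time: 9.1
tool_pos: [0.5009, -0.108, 0.1209]
tool_rot: [0.0, 0.853, 0.523, 0.0]
contact_force: [0.5, -0.1, -1.9]
gripper_width: 0.15
grasp_force: 59.4
```

```bash
python3 ft.py
```

```text
9.1 [ 0.5009 -0.108   0.1209] yaw 63.01 F [0.15 0.48 1.9 ] M [-0.08   0.007 -0.011] [-0.358 -0.124  1.975  0.     1.29   0.113]
```

play_rows([
  [[0,0,0.5,0,0,0],[0,0,1,0,0,0],[0,0,1,0,0,0]],
])

```text
time: 9.35
tool_pos: [0.5015, -0.1082, 0.1208]
tool_rot: [0.001, 0.853, 0.523, 0.001]
contact_force: [-0.1, -0.0, 2.2]
gripper_width: 0.152
grasp_force: 60.0
```

```bash
python3 ft.py
```

```text
9.35 [ 0.5015 -0.1082  0.1208] yaw 63.01 F [-0.05 -0.09 -2.23] M [0.222 0.022 0.01 ] [-0.358 -0.123  1.974  0.     1.289  0.113]
```

The cap is seated: z 0.1208, slot yaw 63°. The cap axis is about 2.7 mm along the tool's +x, so I'll rotate about that. I'll turn 22° clockwise first, then take small steps while watching torque.

play_rows([
  [[0,-0.2,-0.2,0,0,4],[0,-0.4,-0.2,0,0,8],[0,-0.6,-0.2,0,0,12],[0.1,-0.75,-0.2,0,0,16],[0.2,-1,-0.2,0,0,22],[0.2,-1,-0.2,0,0,22]],
])

```text
time: 9.85
tool_pos: [0.5006, -0.1076, 0.1208]
tool_rot: [0.001, 0.937, 0.349, 0.001]
contact_force: [0.1, -0.4, 2.7]
gripper_width: 0.149
grasp_force: 60.0
```

```bash
python3 ft.py
```

```text
9.85 [ 0.5006 -0.1076  0.1208] yaw 40.91 F [-0.23  0.39 -2.74] M [ 0.008  0.023 -0.003] [-0.357 -0.126  1.977  0.     1.289  0.5  ]
```

play_rows([
  [[0,-0.12,0,0,0,2.5],[0,-0.24,0,0,0,5],[0,-0.24,0,0,0,5]],
])

```text
time: 10.1
tool_pos: [0.5005, -0.1074, 0.1208]
tool_rot: [0.0, 0.951, 0.31, 0.001]
contact_force: [0.0, -1.0, 3.7]
gripper_width: 0.151
grasp_force: 60.1
```

```bash
python3 ft.py
```

```text
10.1 [ 0.5005 -0.1074  0.1208] yaw 36.11 F [-0.6   0.85 -3.73] M [0.062 0.03  0.014] [-0.357 -0.126  1.977  0.     1.289  0.584]
```

play_rows([
  [[0,-0.12,0,0,0,2.5],[0,-0.24,0,0,0,5],[0,-0.24,0,0,0,5]],
])

```text
time: 10.35
tool_pos: [0.5003, -0.1072, 0.1208]
tool_rot: [0.0, 0.963, 0.268, 0.001]
contact_force: [0.3, -0.0, 2.9]
gripper_width: 0.155
grasp_force: 60.2
```

```bash
python3 ft.py
```

```text
10.35 [ 0.5003 -0.1072  0.1208] yaw 31.12 F [ 0.28  0.18 -2.88] M [0.068 0.01  0.036] [-0.357 -0.126  1.978  0.     1.289  0.671]
```

Turning freely so far (32°). Continuing.

play_rows([
  [[0,-0.1,0,0,0,2],[0,-0.19,0,0,0,4],[0,-0.19,0,0,0,4]],
])

```text
time: 10.6
tool_pos: [0.5002, -0.107, 0.1208]
tool_rot: [0.0, 0.972, 0.235, 0.001]
contact_force: [0.1, 0.1, 4.6]
gripper_width: 0.149
grasp_force: 60.3
```

```bash
python3 ft.py
```

```text
10.6 [ 0.5002 -0.107   0.1208] yaw 27.14 F [ 0.17 -0.01 -4.57] M [ 0.087  0.03  -0.019] [-0.356 -0.127  1.978  0.     1.289  0.741]
```

play_rows([
  [[0,-0.1,0,0,0,2],[0,-0.19,0,0,0,4],[0,-0.19,0,0,0,4]],
])

```text
time: 10.85
tool_pos: [0.5001, -0.1069, 0.1208]
tool_rot: [0.0, 0.98, 0.201, 0.001]
contact_force: [0.5, 0.7, 3.8]
gripper_width: 0.146
grasp_force: 60.4
```

```bash
python3 ft.py
```

```text
10.85 [ 0.5001 -0.1069  0.1208] yaw 23.14 F [ 0.71 -0.42 -3.82] M [ 0.063 -0.01   0.026] [-0.356 -0.127  1.978  0.     1.289  0.811]
```

play_rows([
  [[0,-0.1,0,0,0,2],[0,-0.19,0,0,0,4],[0,-0.19,0,0,0,4]],
])

```text
time: 11.1
tool_pos: [0.5, -0.1067, 0.1208]
tool_rot: [0.0, 0.986, 0.166, 0.001]
contact_force: [0.7, 0.4, 5.4]
gripper_width: 0.151
grasp_force: 60.4
```

```bash
python3 ft.py
```

```text
11.1 [ 0.5    -0.1067  0.1208] yaw 19.13 F [ 0.81 -0.18 -5.45] M [0.034 0.02  0.004] [-0.356 -0.127  1.978  0.     1.289  0.881]
```

play_rows([
  [[0,-0.1,0,0,0,2],[0,-0.19,0,0,0,4],[0,-0.19,0,0,0,4]],
])

```text
time: 11.35
tool_pos: [0.5, -0.1065, 0.1207]
tool_rot: [0.0, 0.991, 0.132, 0.001]
contact_force: [-0.8, -0.6, 5.3]
gripper_width: 0.151
grasp_force: 60.4
```

```bash
python3 ft.py
```

```text
11.35 [ 0.5    -0.1065  0.1207] yaw 15.13 F [-0.95  0.35 -5.32] M [ 0.06  -0.045  0.036] [-0.356 -0.128  1.979  0.     1.289  0.951]
```

play_rows([
  [[0,-0.1,-0.2,0,0,2],[0,-0.19,-0.3,0,0,4],[0,-0.19,-0.3,0,0,4]],
])

```text
time: 11.6
tool_pos: [0.4998, -0.1064, 0.1208]
tool_rot: [0.0, 0.995, 0.097, 0.0]
contact_force: [1.3, 0.2, 4.1]
gripper_width: 0.149
grasp_force: 60.3
```

```bash
python3 ft.py
```

```text
11.6 [ 0.4998 -0.1064  0.1208] yaw 11.13 F [ 1.3   0.02 -4.14] M [-0.114  0.036  0.038] [-0.355 -0.128  1.979 -0.     1.289  1.021]
```

play_rows([
  [[0,-0.1,0,0,0,2],[0,-0.19,0,0,0,4],[0,-0.19,0,0,0,4]],
])

```text
time: 11.85
tool_pos: [0.4997, -0.1062, 0.1208]
tool_rot: [0.0, 0.998, 0.062, 0.0]
contact_force: [0.1, -1.6, 3.8]
gripper_width: 0.149
grasp_force: 60.3
```

```bash
python3 ft.py
```

```text
11.85 [ 0.4997 -0.1062  0.1208] yaw 7.13 F [-0.14  1.63 -3.77] M [-0.093  0.106  0.002] [-0.355 -0.128  1.979 -0.     1.289  1.091]
```

play_rows([
  [[0,-0.1,0,0,0,2],[0,-0.19,0,0,0,4],[0,-0.19,0,0,0,4]],
])

```text
time: 12.1
tool_pos: [0.4997, -0.1061, 0.1208]
tool_rot: [0.0, 1.0, 0.027, 0.0]
contact_force: [-0.4, -1.1, 4.8]
gripper_width: 0.151
grasp_force: 60.4
```

```bash
python3 ft.py
```

```text
12.1 [ 0.4997 -0.1061  0.1208] yaw 3.13 F [-0.42  1.04 -4.83] M [-0.208  0.082 -0.017] [-0.355 -0.128  1.979 -0.     1.289  1.161]
```

play_rows([
  [[0,-0.1,0,0,0,2],[0,-0.19,0,0,0,4],[0,-0.19,0,0,0,4]],
])

```text
time: 12.35
tool_pos: [0.4997, -0.106, 0.1208]
tool_rot: [0.0, 1.0, -0.008, 0.0]
contact_force: [0.7, -1.2, 4.2]
gripper_width: 0.151
grasp_force: 60.4
```

```bash
python3 ft.py
```

```text
12.35 [ 0.4997 -0.106   0.1208] yaw -0.87 F [ 0.72  1.21 -4.21] M [-0.216  0.084  0.017] [-3.550e-01 -1.280e-01  1.979e+00 -1.000e-03  1.289e+00  1.232e+00]
```

play_rows([
  [[0,-0.1,0,0,0,2],[0,-0.19,0,0,0,4],[0,-0.19,0,0,0,4]],
])

```text
time: 12.6
tool_pos: [0.4997, -0.1059, 0.1208]
tool_rot: [0.001, 0.999, -0.043, 0.001]
contact_force: [0.8, -3.2, 5.7]
gripper_width: 0.155
grasp_force: 60.4
```

```bash
python3 ft.py
```

```text
12.6 [ 0.4997 -0.1059  0.1208] yaw -4.88 F [ 1.12  3.08 -5.68] M [-0.348  0.188 -0.027] [-3.540e-01 -1.280e-01  1.979e+00 -1.000e-03  1.289e+00  1.302e+00]
```

play_rows([
  [[0,0.2,-0.1,0,0,1.5],[0,0.2,-0.2,0,0,3],[0,0.2,-0.2,0,0,3]],
])

```text
time: 12.85
tool_pos: [0.4994, -0.1063, 0.1208]
tool_rot: [0.001, 0.998, -0.069, 0.0]
contact_force: [0.4, -3.1, 4.2]
gripper_width: 0.157
grasp_force: 60.3
```

```bash
python3 ft.py
```

```text
12.85 [ 0.4994 -0.1063  0.1208] yaw -7.86 F [ 0.84  3.02 -4.23] M [-0.59   0.091 -0.033] [-0.355 -0.129  1.98  -0.002  1.29   1.354]
```

play_rows([
  [[0,-0.1,0,0,0,1.5],[0,-0.1,0,0,0,3],[0,-0.1,0,0,0,3]],
])

```text
time: 13.1
tool_pos: [0.4993, -0.1067, 0.1208]
tool_rot: [0.001, 0.996, -0.095, 0.0]
contact_force: [-1.5, -5.5, 5.1]
gripper_width: 0.15
grasp_force: 60.4
```

```bash
python3 ft.py
```

```text
13.1 [ 0.4993 -0.1067  0.1208] yaw -10.85 F [-0.48  5.71 -5.05] M [-0.933  0.044 -0.161] [-0.355 -0.129  1.979 -0.003  1.29   1.406]
```

play_rows([
  [[0,-0.1,0,0,0,1.5],[0,-0.1,0,0,0,3],[0,-0.1,0,0,0,3]],
])

```text
time: 13.35
tool_pos: [0.4993, -0.1066, 0.1208]
tool_rot: [0.001, 0.993, -0.12, 0.0]
contact_force: [-1.3, -5.3, 5.1]
gripper_width: 0.152
grasp_force: 60.4
```

```bash
python3 ft.py
```

```text
13.35 [ 0.4993 -0.1066  0.1208] yaw -13.83 F [ 0.04  5.42 -5.12] M [-0.866  0.135 -0.228] [-0.355 -0.129  1.979 -0.003  1.29   1.458]
```

play_rows([
  [[0,-0.1,0,0,0,1.5],[0,-0.1,0,0,0,3],[0,-0.1,0,0,0,3]],
])

```text
time: 13.6
tool_pos: [0.4993, -0.1065, 0.1208]
tool_rot: [0.001, 0.989, -0.146, 0.0]
contact_force: [-1.0, -5.2, 4.7]
gripper_width: 0.155
grasp_force: 60.4
```

```bash
python3 ft.py
```

```text
13.6 [ 0.4993 -0.1065  0.1208] yaw -16.84 F [ 0.54  5.27 -4.7 ] M [-0.862  0.152 -0.231] [-0.354 -0.129  1.979 -0.003  1.29   1.511]
```

Torque rises from yaw about −9°, so the stop is reached. Stepping on in 2° steps to watch for the click drops.

play_rows([
  [[0,-0.05,0,0,0,1],[0,-0.1,0,0,0,2],[0,-0.1,0,0,0,2]],
])

```text
time: 13.85
tool_pos: [0.4993, -0.1065, 0.1208]
tool_rot: [0.001, 0.987, -0.164, 0.0]
contact_force: [-0.8, -5.5, 4.7]
gripper_width: 0.154
grasp_force: 60.4
```

```bash
python3 ft.py
```

```text
13.85 [ 0.4993 -0.1065  0.1208] yaw -18.84 F [ 1.04  5.51 -4.66] M [-0.932  0.118 -0.19 ] [-0.354 -0.129  1.979 -0.003  1.29   1.546]
```

play_rows([
  [[0,-0.05,0,0,0,1],[0,-0.1,0,0,0,2],[0,-0.1,0,0,0,2]],
])

```text
time: 14.1
tool_pos: [0.4993, -0.1064, 0.1208]
tool_rot: [0.002, 0.984, -0.181, 0.0]
contact_force: [-1.1, -5.5, 5.1]
gripper_width: 0.15
grasp_force: 60.4
```

```bash
python3 ft.py
```

```text
14.1 [ 0.4993 -0.1064  0.1208] yaw -20.84 F [ 0.89  5.54 -5.06] M [-0.971  0.177 -0.166] [-0.354 -0.129  1.979 -0.003  1.29   1.581]
```

play_rows([
  [[0,-0.05,0,0,0,1],[0,-0.1,0,0,0,2],[0,-0.1,0,0,0,2]],
])

```text
time: 14.35
tool_pos: [0.4993, -0.1064, 0.1208]
tool_rot: [0.002, 0.98, -0.198, 0.0]
contact_force: [-2.0, -5.0, 5.1]
gripper_width: 0.152
grasp_force: 60.4
```

```bash
python3 ft.py
```

```text
14.35 [ 0.4993 -0.1064  0.1208] yaw -22.83 F [ 0.12  5.34 -5.09] M [-0.92   0.267 -0.147] [-0.354 -0.129  1.979 -0.003  1.29   1.616]
```

play_rows([
  [[0,-0.05,0,0,0,1],[0,-0.1,0,0,0,2],[0,-0.1,0,0,0,2]],
])

```text
time: 14.6
tool_pos: [0.4994, -0.1063, 0.1208]
tool_rot: [0.002, 0.977, -0.215, 0.0]
contact_force: [-1.4, -5.5, 5.6]
gripper_width: 0.154
grasp_force: 60.4
```

```bash
python3 ft.py
```

```text
14.6 [ 0.4994 -0.1063  0.1208] yaw -24.82 F [ 1.06  5.62 -5.58] M [-0.965  0.246 -0.273] [-0.354 -0.128  1.979 -0.003  1.29   1.651]
```

play_rows([
  [[0,-0.05,0,0,0,1],[0,-0.1,0,0,0,2],[0,-0.1,0,0,0,2]],
])

```text
time: 14.85
tool_pos: [0.4994, -0.1062, 0.1208]
tool_rot: [0.002, 0.973, -0.232, 0.0]
contact_force: [-1.1, -6.4, 4.8]
gripper_width: 0.151
grasp_force: 60.4
```

```bash
python3 ft.py
```

```text
14.85 [ 0.4994 -0.1062  0.1208] yaw -26.81 F [ 1.95  6.25 -4.83] M [-0.99   0.36  -0.298] [-0.354 -0.128  1.979 -0.003  1.29   1.686]
```

play_rows([
  [[0,-0.05,0,0,0,1],[0,-0.1,0,0,0,2],[0,-0.1,0,0,0,2]],
])

```text
time: 15.1
tool_pos: [0.4995, -0.1062, 0.1208]
tool_rot: [0.002, 0.969, -0.249, 0.0]
contact_force: [-0.3, -6.4, 4.9]
gripper_width: 0.15
grasp_force: 60.4
```

```bash
python3 ft.py
```

```text
15.1 [ 0.4995 -0.1062  0.1208] yaw -28.83 F [ 2.87  5.75 -4.88] M [-1.031  0.345 -0.243] [-0.353 -0.128  1.979 -0.003  1.29   1.721]
```

Torque peaks at −15.5 and −27 with a minimum at about −22, so the clicks end near −22, −34 and −46. Going on towards −49.

play_rows([
  [[0,-0.1,0,0,0,1.5],[0,-0.1,0,0,0,3],[0,-0.1,0,0,0,3]],
])

```text
time: 15.35
tool_pos: [0.4995, -0.1061, 0.1208]
tool_rot: [0.002, 0.962, -0.274, 0.0]
contact_force: [-0.4, -7.3, 4.8]
gripper_width: 0.148
grasp_force: 60.4
```

```bash
python3 ft.py
```

```text
15.35 [ 0.4995 -0.1061  0.1208] yaw -31.85 F [ 3.48  6.41 -4.74] M [-1.012  0.383 -0.205] [-0.353 -0.128  1.979 -0.003  1.29   1.774]
```

play_rows([
  [[0,-0.1,0,0,0,1.5],[0,-0.1,0,0,0,3],[0,-0.1,0,0,0,3]],
])

```text
time: 15.6
tool_pos: [0.4995, -0.106, 0.1208]
tool_rot: [0.002, 0.954, -0.299, 0.0]
contact_force: [-1.0, -5.6, 5.0]
gripper_width: 0.151
grasp_force: 60.4
```

```bash
python3 ft.py
```

```text
15.6 [ 0.4995 -0.106   0.1208] yaw -34.85 F [ 2.36  5.15 -4.95] M [-0.967  0.436 -0.179] [-0.353 -0.128  1.979 -0.003  1.29   1.827]
```

play_rows([
  [[0,-0.1,0,0,0,1.5],[0,-0.1,0,0,0,3],[0,-0.1,0,0,0,3]],
])

```text
time: 15.85
tool_pos: [0.4996, -0.106, 0.1208]
tool_rot: [0.002, 0.946, -0.324, 0.0]
contact_force: [-0.4, -7.1, 4.7]
gripper_width: 0.148
grasp_force: 60.4
```

```bash
python3 ft.py
```

```text
15.85 [ 0.4996 -0.106   0.1208] yaw -37.83 F [ 4.07  5.87 -4.63] M [-0.978  0.478 -0.236] [-0.353 -0.128  1.979 -0.004  1.29   1.879]
```

play_rows([
  [[0,-0.1,0,0,0,1.5],[0,-0.1,0,0,0,3],[0,-0.1,0,0,0,3]],
])

```text
time: 16.1
tool_pos: [0.4997, -0.1059, 0.1208]
tool_rot: [0.002, 0.937, -0.349, 0.0]
contact_force: [-2.4, -7.0, 4.1]
gripper_width: 0.152
grasp_force: 60.4
```

```bash
python3 ft.py
```

```text
16.1 [ 0.4997 -0.1059  0.1208] yaw -40.84 F [ 2.78  6.91 -4.09] M [-0.914  0.567 -0.137] [-0.353 -0.128  1.979 -0.004  1.29   1.932]
```

play_rows([
  [[0,-0.05,0,0,0,1],[0,-0.1,0,0,0,2],[0,-0.1,0,0,0,2]],
])

```text
time: 16.35
tool_pos: [0.4997, -0.1059, 0.1208]
tool_rot: [0.002, 0.931, -0.365, 0.0]
contact_force: [-1.6, -6.2, 4.7]
gripper_width: 0.155
grasp_force: 60.4
```

```bash
python3 ft.py
```

```text
16.35 [ 0.4997 -0.1059  0.1208] yaw -42.83 F [ 3.04  5.64 -4.64] M [-0.976  0.572 -0.151] [-0.353 -0.128  1.979 -0.004  1.29   1.967]
```

play_rows([
  [[0,-0.05,0,0,0,1],[0,-0.1,0,0,0,2],[0,-0.1,0,0,0,2]],
])

```text
time: 16.6
tool_pos: [0.4997, -0.1058, 0.1208]
tool_rot: [0.002, 0.924, -0.381, 0.0]
contact_force: [-1.8, -6.3, 5.6]
gripper_width: 0.149
grasp_force: 60.4
```

```bash
python3 ft.py
```

```text
16.6 [ 0.4997 -0.1058  0.1208] yaw -44.84 F [ 3.19  5.76 -5.55] M [-0.962  0.614 -0.197] [-0.352 -0.128  1.979 -0.004  1.29   2.002]
```

play_rows([
  [[0,-0.05,0,0,0,1],[0,-0.1,0,0,0,2],[0,-0.1,0,0,0,2]],
])

```text
time: 16.85
tool_pos: [0.4997, -0.1058, 0.1208]
tool_rot: [0.002, 0.918, -0.397, 0.0]
contact_force: [-1.7, -6.6, 5.5]
gripper_width: 0.147
grasp_force: 60.4
```

```bash
python3 ft.py
```

```text
16.85 [ 0.4997 -0.1058  0.1208] yaw -46.83 F [ 3.61  5.76 -5.43] M [-0.982  0.598 -0.235] [-0.352 -0.128  1.979 -0.004  1.29   2.037]
```

Run:
```python
import numpy as np
a=-np.array([-13.83,-16.84,-18.84,-20.84,-22.83,-24.82,-26.81,-28.83,-31.85,-34.85,-37.83,-40.84,-42.83,-44.84,-46.83])
t=np.array([.228,.231,.19,.166,.147,.273,.298,.243,.205,.179,.236,.137,.151,.197,.235])
for p in (12,):
    A=np.c_[np.ones(len(a)),np.cos(2*np.pi*a/p),np.sin(2*np.pi*a/p)]
    c,r,_,_=np.linalg.lstsq(A,t,rcond=None); print(c,r,"max at",np.degrees(np.arctan2(c[2],c[1]))/360*p%p)
    for s in np.arange(0,12,1):  # sawtooth starting at s
        B=np.c_[np.ones(len(a)),((a-s)%p)/p]; c2,r2,_,_=np.linalg.lstsq(B,t,rcond=None); print(s,c2.round(3),r2.round(4))
```

```text
[0.20967259 0.01722302 0.03638311] [0.01897043] max at 2.155602758817583
0 [ 0.258 -0.096] [0.0204]
1 [ 0.227 -0.039] [0.0293]
2 [0.206 0.002] [0.0311]
3 [0.164 0.081] [0.0235]
4 [0.171 0.081] [0.0235]
5 [0.171 0.065] [0.0258]
6 [0.176 0.065] [0.0258]
7 [0.205 0.005] [0.031]
8 [0.206 0.003] [0.0311]
9 [ 0.23  -0.039] [0.0292]
10 [ 0.227 -0.039] [0.0292]
11 [ 0.266 -0.096] [0.0204]
```

The fit puts the torque minima at yaw −20, −32 and −44, so the third click is done at about −44 and we're at −46.8. I'll turn 2° more for margin, then release and lift.

play_rows([
  [[0,-0.05,0,0,0,1],[0,-0.1,0,0,0,2],[0,-0.1,0,0,0,2],[0,-0.1,0,0,0,2]],
])

```text
time: 17.18
tool_pos: [0.4998, -0.1057, 0.1208]
tool_rot: [0.002, 0.911, -0.413, 0.0]
contact_force: [-2.3, -6.6, 5.3]
gripper_width: 0.156
grasp_force: 60.4
```

```bash
python3 ft.py
```

```text
17.1833 [ 0.4998 -0.1057  0.1208] yaw -48.79 F [ 3.47  6.1  -5.29] M [-0.992  0.68  -0.25 ] [-0.352 -0.127  1.978 -0.004  1.29   2.071]
```

play_rows([
  [[0,0,0,0,0,0],[0,0,0,0,0,0],[0,0,0,0,0,0],[0,0,0,0,0,0],[0,0,0,0,0,0],[0,0,0,0,0,0]],
], claw=0.4)

```text
time: 17.68
tool_pos: [0.4999, -0.1038, 0.1202]
tool_rot: [-0.0, 0.91, -0.414, -0.0]
contact_force: [0.5, 1.1, -0.3]
gripper_width: 0.704
grasp_force: 0.0
```

play_rows([
  [[0,0,-5,0,0,0],[0,0,-15,0,0,0],[0,0,-40,0,0,0],[0,0,-70,0,0,0],[0,0,-100,0,0,0],[0,0,-100,0,0,0],[0,0,-100,0,0,0]],
])

```text
time: 18.27
tool_pos: [0.5017, -0.1047, 0.2245]
tool_rot: [-0.0, 0.91, -0.415, 0.003]
contact_force: [-0.5, -0.4, 1.0]
gripper_width: 0.7
grasp_force: 0.0
```

```bash
python3 ft.py
python3 - <<'E'
from h import *
im,d,c,st=grab("wrist"); a,_,_,_=grab("side")
cr=np.clip(im.astype(float)*1.8,0,255).astype(np.uint8)
s=cv2.resize(a[130:220,210:330],(512,384),interpolation=cv2.INTER_CUBIC)
cv2.imwrite("pics/end.png",cv2.resize(np.hstack([cr,s]),(800,300)))
v,u=np.mgrid[0:384,0:512]; P=on_plane(np.c_[u.ravel(),v.ravel()],c,.145).reshape(384,512,3)
m=(im.max(2)>150)&(np.hypot(P[...,0]-.5025,P[...,1]+.106)<.025)
n,l,q,_=cv2.connectedComponentsWithStats(m.astype(np.uint8)); i=1+np.argmax(q[1:,4]); S=P[l==i][:,:2]
U=np.linalg.svd(S-S.mean(0),full_matrices=False)[2][0]; print(q[i],S.mean(0),np.degrees(np.arctan2(U[1],U[0]))%180-180)
p=proj([[.5025,-.106,.145]],c)[0]; x,y=int(p[0]),int(p[1])
dd=d[y-25:y+25,x-25:x+25]; print("top z",(c[3]+rays([p],c)[0]*dd[dd>0].min())[2])
E
```

```text
18.2667 [ 0.5017 -0.1047  0.2245] yaw -48.98 F [-0.07  0.65 -1.05] M [ 0.018 -0.004 -0.024] [-0.351 -0.221  1.882  0.     1.474  2.075]
[256 180   8  41 264] [ 0.5019197  -0.10601247] -46.79355468683548
top z 0.1505067269208158
```

View pics/end.png

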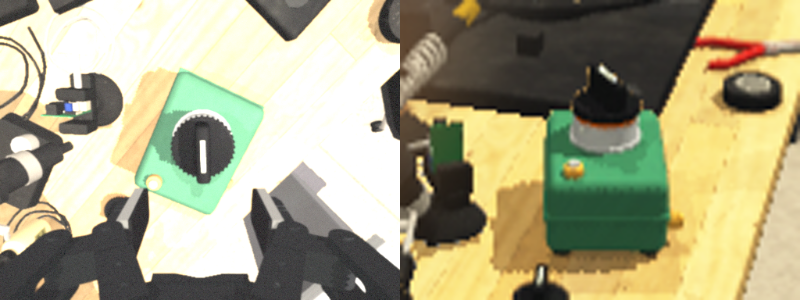

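The cap sits level and flush on the neck with its wing top at z 0.150 (side crop (605,100)). The wing is at about −47.5°, which is three clicks past the stop. The gripper is clear and the bystanders look untouched. Handing in.

```bash
python3 -c "
from plant import order
print(order.job_done())"
```

```text
the job is handed in; nothing more can be done
None
```

The larger wing cap is seated in the filler neck, turned clockwise to its stop and on by about 38°, which is three ratchet clicks judged from noisy torque readings. I then released it, took the gripper clear and handed the job in at about 18 s of the 66 s.

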